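# Lock a slide box onto the one in the carrier, under the sprung hold-down

### The arm

A 6-joint arm with a two-finger parallel gripper is mounted at the origin on the work surface. World frame = base frame: x ahead of the robot, y to its left, z up, the work surface at z = 0. Lengths are in m, angles in degrees, forces in N, time in s.
With the tool pointing down it reaches from about 0.4 to 0.825 m from the base axis. Payload 7 kg.
Tool frame: the origin (TCP) lies at the centre of the arm's flange, where the gripper is bolted on; the fingertips stand 178 mm ahead of it and the grasp point (between the pads) lies 159 mm ahead of it (tip_reach is the distance from the TCP to the fingertips, in m); z points along the fingers, y is the line along which they close (so a half turn about z gives the same grasp; the last joint's range is limited). The gripper opens to 88 mm and grips with 3 to 60 N. Pads are 19 mm wide; open, the fingers measure 130 mm over their backs; the gripper's body (78 mm by 193 mm) begins 47 mm behind the grasp point.
Start: joints at [82.053, 20.546, 0.682, 0, -70.136, -16.507], TCP at [0.279, 0.614, 0.405] pointing down, gripper open.
Joint ranges: [-176.03, 176.03], [-82.01, 121.73], [-58.28, 71.71], [-173.87, 95.51], [-174.79, -0.11], [-173.66, 173.66]. Speed limits (degrees/s): [136.94, 136.94, 172.46, 180, 180, 180].

### API

Orientations are given as [roll, pitch, yaw] about the fixed x, y, z axes, in that order (R = Rz(yaw) Ry(pitch) Rx(roll)).
In Python, from plant import * gives the robot as it stands.
- The arm moves only by the shell command python3 -m handwheel 'ROWS'. ROWS is JSON, a list of rows, each a list of 7 numbers: the opening, from -1 (shut) to 1 (fully open), then the shift along the tool's x, y, z as a fraction of full scale, then the turn, a rotation vector about the tool's x, y, z as a fraction of full scale. A call has 1 to 5 rows; each row shifts and turns the commanded pose from where the row before left it, along the tool's axes as they then stand; what a row does not reach is not made up. Full scale, the value 1, is 0.025 m for a shift and 6 degrees for a turn. A row lasts 1/8 s, in which the tool goes at most 62.5 mm and 10.7 degrees, less where a joint would pass 70% of its speed; a pose out of reach is approached as far as the arm can. A call with a number of a shift or a turn outside -1 to 1 is refused whole. A call with a gripper value outside its range is refused whole. The fingers move at their own pace and stop on an object; the grip force is fixed at half the most. Time passes only in rows, so rows that do not move let the fingers close. It gives the time, the measured TCP pose, the force, the opening and the grip force at its end, in the units of the state.
- get_obs(): the state, without advancing time (a new reading comes with each control period).
- snapshot(name): name is "scene" or "top" or "wrist"; returns a dict with "color" (420x560x3 uint8, red, green, blue), "fx", "fy", "cx", "cy" (pixels), "R" (3x3) and "t" (3): a world point X has camera coordinates R X + t; the wrist camera has in their place "tool_from_camera" (4x4, takes a point from camera to tool coordinates, whose origin is the TCP and whose axes are the flange's). Camera axes: x right, y down, z forward; pixel columns grow to the right and rows downward; lengths in m; the calibration is good to about 2 mm. The wrist camera is an equidistant fisheye: a pixel r from the principal point sees the ray r / f radians off the axis. A picture is of the moment at which its call begins: read the wrist's pose just before it. There is no depth.
- close_job(): hands the job in; it is judged then, once.
The state is a dict: "clock": time; "joint_pos": joint angles; "qvel": joint speeds; "tau": joint torques, N m; "tool_pos": TCP position; "orientation": TCP orientation; "force": force on the tool from outside, world axes, zero at the start; "moment": the same for the moment, N m; "opening": finger opening in m; "gripper_force": force on a finger pad.
Only numpy, scipy, OpenCV 4.12 (cv2) and the standard library are available. Lean on these libraries where they do the work, as an engineer would, in place of code of your own. Each camera call takes 0.05 s, during which the arm holds its last target. There are 200 camera calls.

### The job

Stack the loose slide box on the slide box that already stands in the carrier, slipping its end under the sprung hold-down arm so that the arm bears down on its lid, with the box's base pockets locked fully home over all the lugs of the lid below. Keep the loose box the right way up all the time, let go of it at the end, and leave the rest of the bench as it is.

Things in the scene. Friction and masses are not known exactly. Their poses are not given: they have to be found in the camera images.
- slide_box: Loose grey-blue plastic lidded slide box, 150 (x) x 62 (y) x 45 mm high plus lugs, about 0.3 kg, flat upright sides, lid fixed shut. Origin: centre of its underside, z up. Yaw varies widely. Three lugs 14 x 14 x 7 mm on the lid: a pair at x +52, y +20 and -20, a single one at x -52, y 0. Black clasp on the single-lug end. It nests on an identical box only with pair over pair.
- pocket (a point): Underside of the loose box, midway between its two pair pockets (box x = 52 mm, y = 0, z = 0). Pockets are 17 x 17 mm, 9 mm deep, one directly below each of the three lid lugs: 1.5 mm clearance all round.
- carrier: Fixed aluminium plate 245 x 92 x 8 mm, origin on the bench surface, z up; x runs along it towards the arm's post (plate x -95 to +150 mm). A second, identical box (the lower box) is clipped firmly on it, parallel, lug pair towards the post: underside at z 8, lid 53, lug tops 60 mm. Side clips reach z 22. Post at x 107 to 131, up to z 70 mm.
- seat (a point): Point of the carrier at x = 0, y = 0, z = 53 mm: lid height of the lower box, and underside height of the loose box once home (its lid then at z 98; 7 mm higher if it stands on the lugs). The lower box is centred across (y = 0) but stands anywhere from -8 to +8 mm along x from here: not measured, find it by touch or look.
- holddown (a joint): Sprung steel hold-down arm, 9 mm bar, hinged about the carrier's y at carrier x 115, z 60 mm. Angle in rad: 0 at rest on its stop, grows as it is raised and pushed back to the post, up to 0.9; about 0.13 on a box that is home, over 0.23 if it stands on the lugs. Weak spring: about 3 N at the foot at rest, 4.5 N at 0.13, 8 N at 0.35. The bar reaches up to z 126.
- foot (a point): Centre of the arm's foot: a round crossbar 12 mm thick, 14 mm wide, on the carrier's centre line, passing between the pair of lugs. At rest at carrier x 52, z 96 mm (lowest point z 90, lower than the lid of a box that is home: a box lowered straight from above lands on the arm).
- ramp (a point): Free upper end of the ramp plate, 14 mm wide, that slopes from the foot up at 42 degrees away from the post; at rest at carrier x 20, z 121 mm. A box moved along the carrier towards the post with its lid at z 106 to 112 mm (clear of the lugs) meets the ramp with its end and lifts the arm (2 to 5 N along, up to 8 N down on the lid); the foot then rides on the lid.
- jar: Bystander, to be left alone: clear jar with red cap, 56 mm wide, 85 high; origin under it.
- bottle: Bystander, to be left alone: amber bottle, 62 mm wide, 150 high; origin under it.
- beaker: Bystander, to be left alone: open glass beaker, 66 mm wide, 60 high; origin under it.
- dishes: Bystander, to be left alone: stack of Petri dishes, 90 mm wide, 44 high; origin under it.
- pipette: Bystander, to be left alone: white pipette lying, 210 mm long; origin under it.
- tube_rack: Bystander, to be left alone: grey open tube rack 100 x 60 x 50 mm; origin under it.
- spatula: Bystander, to be left alone: steel spatula lying, 170 mm long; origin under it.

How it is judged (in metres and radians):
At the end, for the whole second after the job is handed in: Loose box home on the lower box: underside 50 to 55 mm over the carrier's origin (53 home, 60 on the lugs), within 11.5 mm along and 4 mm across, aligned to 0.06 rad, tilt under 0.04 rad, at rest; foot on its lid (centre 47 to 55 mm over its underside, 38 to 78 mm from its centre) (x of slide_box in the frame of carrier between -0.0115 and 0.0115 m and y of slide_box in the frame of carrier between -0.004 and 0.004 m and z of slide_box in the frame of carrier between 0.05 and 0.055 m and z of foot in the frame of slide_box between 0.047 and 0.055 m and x of foot in the frame of slide_box between 0.038 and 0.078 m and angle between the x axis of slide_box and the x axis of carrier, either way round below 0.06 rad and angle between slide_box's own z axis and vertical below 0.04 rad and linear speed of slide_box below 0.01 m/s); the robot touches nothing.
It fails at once if a bystander is moved by more than 30 mm (distance of any of jar, bottle, beaker, dishes, pipette, tube_rack, spatula from where it was at the start of the episode above 0.03 m).
It fails at once if the loose box is tipped by more than 0.6 rad (about 35 degrees) (angle between slide_box's own z axis and vertical above 0.6 rad).
It also fails if it takes over 64 s, if anything falls off the work surface, if the arm or the gripper's body presses on something with over 40 N, if the wrist force passes 120 N, or if a joint passes its speed limit or range.

## Working session

There is one attempt and no reset: what is moved stays moved. The work goes in short steps, Python scripts to look and compute and a shell command to move; the robot and the scene stay as the last step left them, time stands still between calls to the robot, and variables do not carry over. Pictures are saved under pics/ and viewed, at most 10 in all, crops included, and the job is handed in when it is done.

```bash
ls; mkdir -p pics; python3 - <<'E'
from plant import *
import cv2
print(get_obs())
for n in ("scene","top"):
    s=snapshot(n); cv2.imwrite(f"pics/{n}0.png",s["color"][:,:,::-1])
    print(n,s["fx"],s["fy"],s["cx"],s["cy"],s["R"],s["t"])
E
```

```text
pics
{'clock': 0.0, 'joint_pos': array([ 8.20526078e+01,  2.05917417e+01,  6.35023000e-01, -2.09119886e-02,
       -7.01355364e+01, -1.65090009e+01]), 'qvel': array([ 0.02435727, -0.08315396, -0.02754125, -0.00578155, -0.08739694,
       -0.00317013]), 'tau': array([ 9.32959629e-04, -5.82719707e+01,  2.93070710e+01,  6.99750736e+00,
        6.99098004e-03, -1.50454903e-04]), 'tool_pos': array([0.27934683, 0.61427842, 0.40372598]), 'orientation': array([ 1.79905961e+02, -7.37017812e-03, -2.44635087e+01]), 'force': array([-0.02972629, -0.05059337,  0.54713735]), 'moment': array([-0.02155438,  0.0515347 , -0.00715714]), 'gripper_force': 0.0, 'opening': 0.08740771036011842}
scene 526.734040285386 526.734040285386 278.39002495675555 199.95664735925567 [[-0.36880062  0.92946688 -0.00879879]
 [ 0.59745304  0.22978889 -0.7682753 ]
 [-0.71206458 -0.28859726 -0.6400591 ]] [ 0.31924534 -0.25743678  1.88099886]
top 546.6037499958095 546.6037499958095 283.58041330741327 214.08148741733802 [[ 0.00793275 -0.99996563  0.00240918]
 [-0.9958921  -0.00811771 -0.09018326]
 [ 0.09019972 -0.00168388 -0.99592227]] [-0.11940833  0.56650726  1.48616118]
```

View pics/scene0.png

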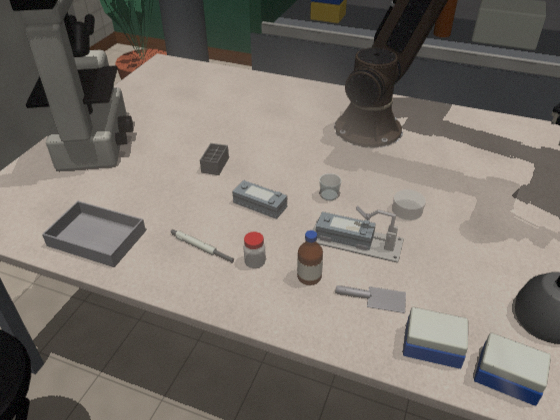

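View pics/top0.png

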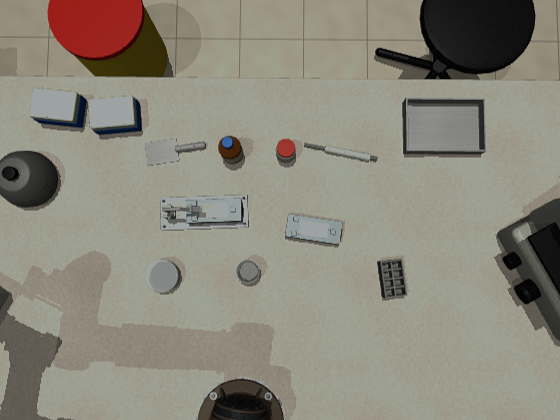

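The scene view shows the carrier at about (360,235), with its post to the right, and the loose box at (260,198). In the top view the carrier is at (205,212) with its post to the left, and the loose box is at (314,229). The bottle is at (231,149) and the jar at (286,149), both near the carrier.

```bash
cat > h.py <<'E'
import numpy as np, cv2
def ray(s,u,v):
    d=np.array([(u-s["cx"])/s["fx"],(v-s["cy"])/s["fy"],1.]); R=np.array(s["R"]);t=np.array(s["t"])
    return -R.T@t, R.T@d
def onplane(s,u,v,z):
    o,d=ray(s,u,v); return o+d*(z-o[2])/d[2]
E
python3 - <<'E'
from plant import *
from h import *
s=snapshot("top"); im=s["color"][:,:,::-1]
c=im[180:260,150:355]; cv2.imwrite("pics/topcrop.png",cv2.resize(c,None,fx=3.9,fy=3.9,interpolation=cv2.INTER_CUBIC))
hsv=cv2.cvtColor(im,cv2.COLOR_BGR2HSV)
print(hsv[229,300:330:6],hsv[200,100],hsv[240,270],hsv[212,215:245:6],hsv[226,170:240:10])
E
```

```text
[[ 90   8 163]
 [ 95   9 164]
 [ 90   8 164]
 [ 86  11 164]
 [ 95   9 163]] [ 34  26 159] [ 32  24 158] [[ 90   8 163]
 [ 90   9 163]
 [ 90   8 164]
 [ 86  19 107]
 [ 87  17 161]] [[ 90   9 163]
 [ 90   9 163]
 [ 70   6 129]
 [ 70   6 129]
 [100   9 166]
 [ 95   9 170]
 [ 99  10 171]]
```

View pics/topcrop.png

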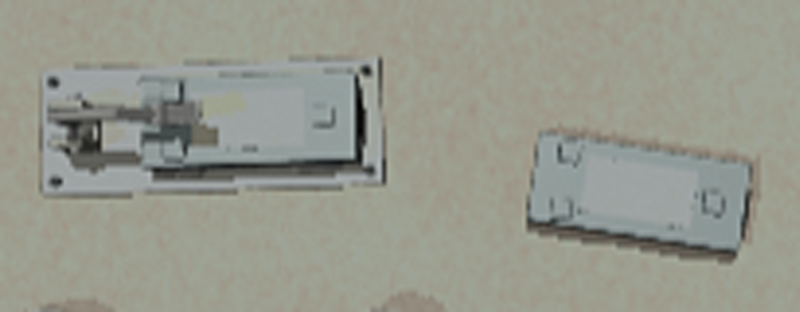

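The loose box's pair lugs are at crop (568,151) and (560,206), on the left, with the single lug at (712,202). The carrier's plate corners are at crop (40,72), (380,57), (384,183) and (43,195). Both boxes have their pair towards the left (+y), so no large yaw turn is needed.

```bash
python3 - <<'E'
from plant import *
from h import *
s=snapshot("top")
f=lambda u,v,z: onplane(s,150+u/3.9,180+v/3.9,z)
L=[f(568,151,.052),f(560,206,.052),f(712,202,.052)]
m=(L[0]+L[1])/2; d=m-L[2]; print("pair gap",np.linalg.norm(L[0]-L[1]),"len",np.linalg.norm(d),"yaw",np.degrees(np.arctan2(d[1],d[0])),"centre",(m+L[2])/2)
C=[f(*p,.008) for p in((40,72),(380,57),(384,183),(43,195))]
e=(C[0]+C[3]-C[1]-C[2])/2; c=sum(C)/4; print("plate",np.linalg.norm(e),np.linalg.norm(C[0]-C[3]),"yaw",np.degrees(np.arctan2(e[1],e[0])),"centre",c,"origin",c-e/np.linalg.norm(e)*.0275)
print("low single lug",f(324,117,.060))
for n,(u,v,z) in dict(bottle=(231,146,.15),jar=(286,149,.085),beaker=(249,271,.06),dishes=(164,276,.044)).items(): print(n,onplane(s,u,v,z))
E
```

```text
pair gap 0.03875023929735832 len 0.10412329486287236 yaw 81.40781073693886 centre [ 0.52572602 -0.19647039  0.052     ]
plate 0.24430074723259665 0.08865915783390187 yaw 92.75110440969605 centre [0.57181234 0.10696439 0.008     ] origin [0.57313227 0.07949609 0.008     ]
low single lug [0.57431547 0.02186869 0.06      ]
bottle [0.73050708 0.02167417 0.15      ]
jar [ 0.73766194 -0.11985529  0.085     ]
beaker [ 0.41057912 -0.0234218   0.06      ]
dishes [0.39509722 0.20709977 0.044     ]
```

The sizes agree with those given: pair gap 39 mm, lug span 104 mm, plate 244 x 89 mm. I'll first move above the carrier to take a wrist look on the way.

```bash
H="python3 -m handwheel"
$H '[[1,0.97,0.8,0,0,0,0],[1,0.97,0.8,0,0,0,0],[1,0.97,0.8,0,0,0,0],[1,0.97,0.8,0,0,0,0],[1,0.97,0.8,0,0,0,0]]'
$H '[[1,0.97,0.8,0,0,0,0],[1,0.97,0.8,0,0,0,0],[1,0.97,0.8,0,0,0,0],[1,0.97,0.8,0,0,0,0],[1,0.97,0.8,0,0,0,0]]'
$H '[[1,0.97,0.8,0,0,0,0],[1,0.97,0.8,0,0,0,0],[1,0.97,0.8,0,0,0,0],[1,0.97,0.8,0,0,0,0],[1,0.97,0.8,0,0,0,0]]'
$H '[[1,0.97,0.8,0,0,0,0],[1,0.97,0.8,0,0,0,0],[1,0.97,0.8,0,0,0,0],[1,0.97,0.8,0,0,0,0],[1,0.97,0.8,0,0,0,0]]'
$H '[[1,0,0,0,0,0,0.95],[1,0,0,0,0,0,0.95],[1,0,0,0,0,0,0.95],[1,0,0,0,0,0,0.95],[1,0,0,0,0,0,0.95]]'
$H '[[1,0,0,0,0,0,0.95],[1,0,0,0,0,0,0.95],[1,0,0,0,0,0,0.95],[1,0,0,0,0,0,0.95],[1,0,0,0,0,0,0.95]]'
$H '[[1,0,0,0,0,0,0.95],[1,0,0,0,0,0,0],[1,0,0,0,0,0,0]]'
python3 - <<'E'
from plant import *
import cv2
o=get_obs(); s=snapshot("wrist"); cv2.imwrite("pics/w1.png",s["color"][:,:,::-1])
print(o["clock"],o["tool_pos"],o["orientation"],{k:v for k,v in s.items() if k!="color"})
import pickle; pickle.dump((o,s),open("w1.pkl","wb"))
E
```

```text
clock: 0.82
tool_pos: [0.349, 0.4718, 0.4046]
orientation: [180.0, 0.0, -24.4]
force: [-0.2, -0.6, 0.8]
opening: 0.0874
gripper_force: 0.0
clock: 1.45
tool_pos: [0.4178, 0.3305, 0.4047]
orientation: [-180.0, -0.0, -24.5]
force: [-0.0, 0.6, -0.1]
opening: 0.0876
gripper_force: 0.0
clock: 2.08
tool_pos: [0.4866, 0.1892, 0.4047]
orientation: [-180.0, -0.0, -24.5]
force: [0.1, -0.1, -0.7]
opening: 0.088
gripper_force: 0.0
clock: 2.7
tool_pos: [0.5555, 0.0481, 0.4047]
orientation: [-180.0, -0.0, -24.5]
force: [-0.2, 0.7, 0.4]
opening: 0.088
gripper_force: 0.0
clock: 3.32
tool_pos: [0.5551, 0.049, 0.4046]
orientation: [180.0, 0.0, -53.2]
force: [0.1, -0.2, -0.4]
opening: 0.0878
gripper_force: 0.0
clock: 3.95
tool_pos: [0.5551, 0.049, 0.4046]
orientation: [180.0, 0.0, -81.7]
force: [0.0, -1.5, 0.3]
opening: 0.0874
gripper_force: 0.0
clock: 4.32
tool_pos: [0.5552, 0.0493, 0.4047]
orientation: [-180.0, 0.0, -87.0]
force: [0.9, 0.4, 0.2]
opening: 0.0875
gripper_force: 0.0
4.325 [0.55524503 0.04928136 0.40468577] [-1.79996112e+02  3.95691795e-03 -8.70425668e+01] {'fx': 325.19226210127806, 'fy': 325.19226210127806, 'cx': 282.97610096000005, 'cy': 214.74359894017547, 'tool_from_camera': array([[ 1.40134649e-03, -9.58346921e-01, -2.85603247e-01,
         7.77346030e-02],
       [ 9.99999017e-01,  1.33033547e-03,  4.42649767e-04,
         7.85552518e-04],
       [-4.42639121e-05, -2.85603586e-01,  9.58347844e-01,
         2.02345028e-02],
       [ 0.00000000e+00,  0.00000000e+00,  0.00000000e+00,
         1.00000000e+00]])}
```

View pics/w1.png

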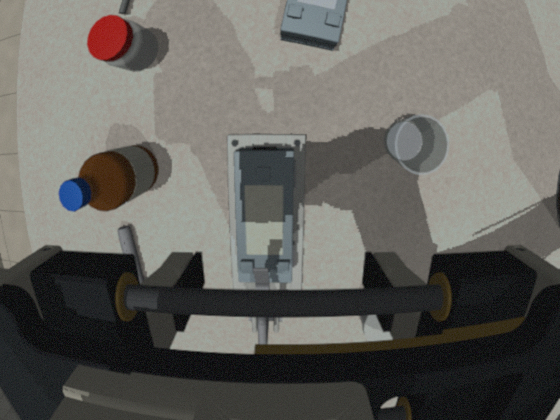

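The wrist view shows the carrier's free end, with plate corners at (229,135) and (306,135). The lower box's lid starts at about row 150 and its pair lugs are near (245,266) and (283,266). The fingers hide the arm's post end. I'll enlarge this part to measure it.

```bash
python3 - <<'E'
import pickle,cv2,numpy as np
o,s=pickle.load(open("w1.pkl","rb")); im=s["color"][120:290,215:320,::-1]
im=cv2.resize(im,None,fx=3.5,fy=3.5,interpolation=cv2.INTER_CUBIC)
im=cv2.LUT(im,(255*(np.arange(256)/255)**.5).astype(np.uint8)); cv2.imwrite("pics/w1c.png",im)
E
cat >> h.py <<'E'
from scipy.spatial.transform import Rotation as Ro
def wplane(o,s,u,v,z):
    du,dv=u-s["cx"],v-s["cy"]; r=np.hypot(du,dv); th=r/s["fx"]
    d=np.array([np.sin(th)*du/r,np.sin(th)*dv/r,np.cos(th)]); T=s["tool_from_camera"]
    R=Ro.from_euler("xyz",o["orientation"],degrees=True).as_matrix()
    c=R@T[:3,3]+o["tool_pos"]; d=R@T[:3,:3]@d
    return c+d*(z-c[2])/d[2]
E
```

```text
(no output)
```

View pics/w1c.png

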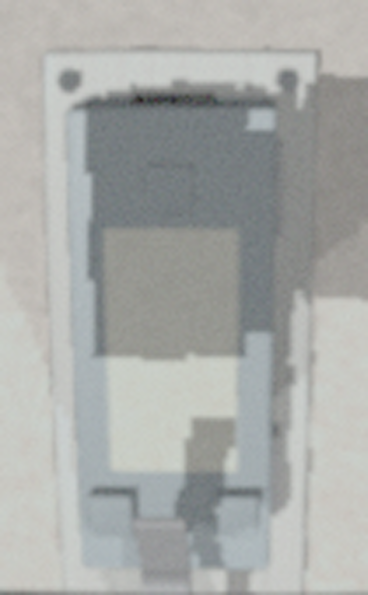

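In the crop, the plate corners are at (45,52) and (318,52). The lid's end corners are at (69,107) and (277,105). The single lug's top is at about (148–193, 166–213), and the pair lugs' near edges are at row 496, columns 90–136 and 217–262.

```bash
python3 - <<'E'
from h import *
import pickle
o,s=pickle.load(open("w1.pkl","rb"))
f=lambda u,v,z: wplane(o,s,215+u/3.5,120+v/3.5,z)
P=dict(pl=f(45,52,.008),pr=f(318,52,.008),lidl=f(69,107,.053),lidr=f(277,105,.053),single=f(170,190,.06),pairL=f(113,496,.06),pairR=f(240,494,.06))
for k,v in P.items(): print(k,v)
print(np.linalg.norm(P["pl"]-P["pr"]),np.linalg.norm(P["lidl"]-P["lidr"]),np.linalg.norm(P["pairL"]-P["pairR"]))
m=(P["pl"]+P["pr"])/2; 
pm=(P["pairL"]+P["pairR"])/2; d=pm-P["single"]; print("boxlen(97)",np.linalg.norm(d),"yaw",np.degrees(np.arctan2(d[1],d[0])))
y=np.radians(92.7); a=np.array([np.cos(y),np.sin(y)]); n=np.array([-a[1],a[0]])
O=m[:2]+.095*a; print("origin",O)
for k,v in P.items(): print(k,(v[:2]-O)@a,(v[:2]-O)@n)
for k,p in dict(loosepairL=(296,16,.052),loosepairR=(329,24,.052)).items(): print(k,wplane(o,s,*p))
E
```

```text
pl [ 0.62137361 -0.00932342  0.008     ]
pr [ 0.53135841 -0.01336426  0.008     ]
lidl [0.60623951 0.00440676 0.053     ]
lidr [0.54554441 0.00105691 0.053     ]
single [0.57518675 0.02664764 0.06      ]
pairL [0.58972113 0.12413921 0.06      ]
pairR [0.54989406 0.12110307 0.06      ]
0.09010585472226014 0.0607874677649854 0.03994262455878277
boxlen(97) 0.09612412540824795 yaw 93.20797841493413
origin [0.5718909 0.0835507]
pl -0.09510197328416914 -0.045052811957263884
pr -0.09489802671583088 0.04505281195726384
lidl -0.08067411915637897 -0.03058228960643321
lidr -0.08116112532608824 0.030203227272752778
single -0.056995142030490234 -0.000611693662465839
pairL 0.03970353444027847 -0.019722415244635243
pairR 0.03854687661344355 0.02020345856315384
loosepairL [ 0.55118861 -0.13974823  0.052     ]
loosepairR [ 0.51726706 -0.13375151  0.052     ]
```

Six edges agree that the lower box stands about 5.7 mm back from the seat, with its centre near (0.5723, 0.0779) and yaw about 92.9°. Next I move over the loose box for a view from the same relative position.

```bash
H="python3 -m handwheel"
$H '[[1,0.96,0.17,0.19,0,0,0],[1,0.96,0.17,0.19,0,0,0],[1,0.96,0.17,0.19,0,0,0],[1,0.96,0.17,0.19,0,0,0],[1,0.96,0.17,0.19,0,0,0]]'
$H '[[1,0.96,0.17,0.19,0,0,0],[1,0.96,0.17,0.19,0,0,0],[1,0.96,0.17,0.19,0,0,0],[1,0.96,0.17,0.19,0,0,0],[1,0.96,0.17,0.19,0,0,0]]'
$H '[[1,0.96,0.17,0.19,0,0,0],[1,0,0,0,0,0,0.965],[1,0,0,0,0,0,0.965],[1,0,0,0,0,0,0],[1,0,0,0,0,0,0]]'
python3 - <<'E'
from plant import *
import cv2,numpy as np
o=get_obs(); s=snapshot("wrist")
import pickle; pickle.dump((o,s),open("w2.pkl","wb"))
im=s["color"][90:290,190:370,::-1]
im=cv2.resize(im,None,fx=3,fy=3,interpolation=cv2.INTER_CUBIC)
im=cv2.LUT(im,(255*(np.arange(256)/255)**.6).astype(np.uint8)); cv2.imwrite("pics/w2c.png",im)
print(o["clock"],o["tool_pos"],o["orientation"])
E
```

```text
clock: 5.0
tool_pos: [0.5399, -0.0722, 0.3808]
orientation: [-180.0, 0.0, -87.1]
force: [-0.3, -0.9, -0.4]
opening: 0.0877
gripper_force: 0.0
clock: 5.62
tool_pos: [0.5246, -0.1931, 0.3571]
orientation: [-180.0, -0.0, -87.1]
force: [0.6, 0.2, -0.4]
opening: 0.088
gripper_force: 0.0
clock: 6.25
tool_pos: [0.5218, -0.2164, 0.3524]
orientation: [-180.0, 0.0, -98.6]
force: [0.0, -0.6, 0.1]
opening: 0.0874
gripper_force: 0.0
6.25 [ 0.52177718 -0.21642164  0.35242444] [-1.79998185e+02  1.76665159e-04 -9.85708007e+01]
```

View pics/w2c.png

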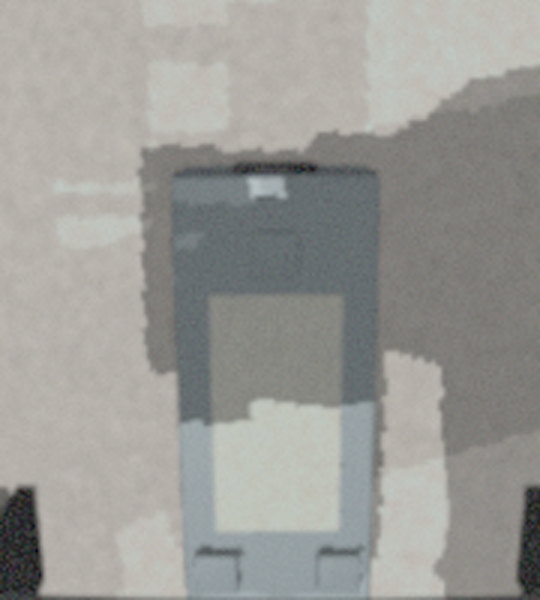

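The loose box fills the crop. Its lid end corners are at (173,174) and (379,172). The single lug's top is centred at (277,254), and the pair lugs' near edges are at (219,553) and (340,552).

```bash
python3 - <<'E'
from h import *
import pickle
o,s=pickle.load(open("w2.pkl","rb"))
f=lambda u,v,z: wplane(o,s,190+u/3,90+v/3,z)
P=dict(lidl=f(173,174,.045),lidr=f(379,172,.045),single=f(277,254,.052),pairL=f(219,553,.052),pairR=f(340,552,.052))
print(np.linalg.norm(P["lidl"]-P["lidr"]),np.linalg.norm(P["pairL"]-P["pairR"]))
pm=(P["pairL"]+P["pairR"])/2; d=(pm-P["single"])[:2]; print("boxlen(97)",np.linalg.norm(d))
lm=(P["lidl"]+P["lidr"])[:2]/2; d2=pm[:2]-lm; print("lid-pair(120)",np.linalg.norm(d2))
w=(P["lidl"]-P["lidr"])[:2]; w2=(P["pairL"]-P["pairR"])[:2]
for q in (d,d2): print("yaw",np.degrees(np.arctan2(q[1],q[0])))
for q in (w,w2): print("yaw w",np.degrees(np.arctan2(q[1],q[0]))+90)
y=np.arctan2(d2[1],d2[0]); a=np.array([np.cos(y),np.sin(y)])
cs=[pm[:2]-.045*a, P["single"][:2]+.052*a, lm+.075*a]; print(cs); c=sum(cs)/3
g=c-.02*a-o["tool_pos"][:2]; t=np.radians(o["orientation"][2])
print("tool delta x,y (mm):",1e3*g@[np.cos(t),np.sin(t)],1e3*g@[np.sin(t),-np.cos(t)],"yaw box",np.degrees(y),"dz",o["tool_pos"][2]-.192)
E
```

```text
0.06064299134439676 0.03886366271612063
boxlen(97) 0.09619074082081595
lid-pair(120) 0.11947274631945097
yaw 81.95008302354739
yaw 82.01463317939174
yaw w 82.04819205494789
yaw w 82.04210254665846
[array([ 0.52421495, -0.19619599]), array([ 0.52422006, -0.19537947]), array([ 0.52428819, -0.19567385])]
tool delta x,y (mm): -0.8092504306101281 0.44003316569422424 yaw box 82.01463317939174 dz 0.16042443539566836
```

```bash
H="python3 -m handwheel"
$H '[[1,-0.03,0.02,0.92,0,0,-0.09],[1,0,0,0.92,0,0,0],[1,0,0,0.92,0,0,0],[1,0,0,0.92,0,0,0],[1,0,0,0.92,0,0,0]]'
$H '[[1,0,0,0.92,0,0,0],[1,0,0,0.9,0,0,0],[-1,0,0,0,0,0,0],[-1,0,0,0,0,0,0],[-1,0,0,0,0,0,0]]'
$H '[[-1,0,0,0,0,0,0],[-1,0,0,0,0,0,0],[-1,0,0,0,0,0,0]]'
```

```text
clock: 6.92
tool_pos: [0.5215, -0.2155, 0.2368]
orientation: [-180.0, -0.0, -98.1]
force: [0.1, 0.4, 0.3]
opening: 0.0874
gripper_force: 0.0
clock: 7.55
tool_pos: [0.5219, -0.2157, 0.1931]
orientation: [-179.9, 0.0, -98.2]
force: [0.6, -0.4, -0.3]
opening: 0.063
gripper_force: 0.5
clock: 7.92
tool_pos: [0.522, -0.2156, 0.193]
orientation: [-179.9, -0.0, -98.2]
force: [0.4, 1.8, 6.1]
opening: 0.0619
gripper_force: 30.0
```

The grip is good, with the opening at 62 mm as expected. I'll lift, turn to the carrier's heading and move to a staging point in front of it.

```bash
H="python3 -m handwheel"
$H '[[-1,0,0,-0.8,0,0,0],[-1,0,0,-0.8,0,0,0],[-1,0,0,-0.8,0,0,0],[-1,0,0,-0.8,0,0,-0.92],[-1,0,0,0,0,0,-0.92]]'
$H '[[-1,-0.98,-0.33,0,0,0,0],[-1,-0.98,-0.33,0,0,0,0],[-1,-0.98,-0.33,0,0,0,0],[-1,-0.98,-0.33,0,0,0,0],[-1,-0.98,-0.33,0,0,0,0]]'
$H '[[-1,-0.98,-0.33,0,0,0,0],[-1,-0.98,-0.33,0,0,0,0],[-1,-0.9,-0.3,0,0,0,0],[-1,0,0,0,0,0,0],[-1,0,0,0,0,0,0]]'
python3 - <<'E'
from plant import *
import cv2,numpy as np
o=get_obs(); s=snapshot("wrist")
import pickle; pickle.dump((o,s),open("w3.pkl","wb"))
im=s["color"]; cv2.imwrite("pics/w3.png",im[:,:,::-1])
print(o)
E
```

```text
clock: 8.55
tool_pos: [0.5214, -0.2156, 0.2732]
orientation: [-179.9, -0.0, -87.0]
force: [-0.3, -0.5, -4.4]
opening: 0.062
gripper_force: 30.0
clock: 9.18
tool_pos: [0.556, -0.0905, 0.2713]
orientation: [179.9, 0.0, -87.2]
force: [-0.5, 0.2, -4.6]
opening: 0.0619
gripper_force: 30.0
clock: 9.8
tool_pos: [0.5766, -0.0187, 0.2716]
orientation: [179.9, -0.0, -87.1]
force: [-0.3, -0.5, -4.2]
opening: 0.0613
gripper_force: 30.0
{'clock': 9.8, 'joint_pos': array([ 1.75606533e+01,  1.83475436e+01, -2.16937380e+01, -1.32267451e-02,
       -5.00160286e+01, -1.46983242e+01]), 'qvel': array([-0.64500908, -0.17195397, -0.21498867,  0.08319302,  0.06387481,
        0.03322316]), 'tau': array([ 5.47508430e-01, -5.18066955e+01,  2.54905558e+01,  6.22312143e+00,
        7.04911142e-02, -1.96042674e-02]), 'tool_pos': array([ 0.57657045, -0.01867482,  0.27159049]), 'orientation': array([ 1.79941995e+02, -4.74671845e-03, -8.71461727e+01]), 'force': array([-0.2759533 , -0.52150778, -4.17111324]), 'moment': array([ 0.02350688, -0.07634351,  0.03193714]), 'gripper_force': 29.983165562152863, 'opening': 0.06125375370918608}
```

View pics/w3.png

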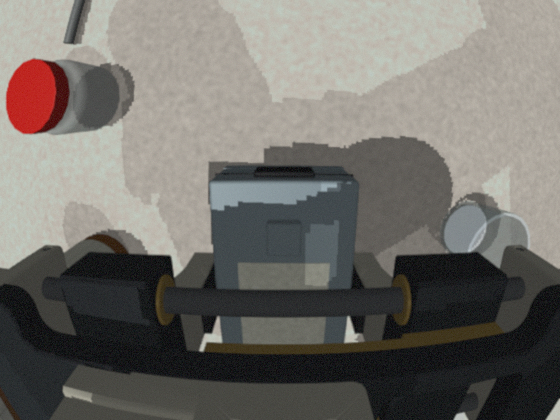

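The box is level in the hand. Its lid end is at about (210–358, 181) and the single lug at (283,238). I'll check this against the tool frame.

```bash
python3 - <<'E'
from h import *
import pickle
o,s=pickle.load(open("w3.pkl","rb")); z=o["tool_pos"][2]-.193
R=Ro.from_euler("xyz",o["orientation"],degrees=True).as_matrix()
for k,(u,v,h) in dict(lidl=(210,181.5,.045),lidr=(358,181,.045),single=(284,238,.052)).items():
    print(k,1e3*R.T@(wplane(o,s,u,v,z+h)-o["tool_pos"]))
o1,s1=pickle.load(open("w1.pkl","rb"))
E
```

```text
lidl [ 53.70234164 -28.78830099 147.97538082]
lidr [ 53.99507229  31.30017729 148.03623713]
single [ 32.12023706   1.25993823 141.0040093 ]
```

The box sits in the tool as planned. It reads about 1.2 mm to one side; the fingers centre the box, so I take this as camera bias, and the top view agrees. I'll shift the target across by that amount, then lower to slide height and begin sliding.

```bash
H="python3 -m handwheel"
$H '[[-1,0,-0.07,0.54,0,0,0],[-1,-0.5,0,0,0,0,0],[-1,-0.5,0,0,0,0,0],[-1,-0.5,0,0,0,0,0],[-1,0,0,0,0,0,0]]'
$H '[[-1,-0.3,0,0,0,0,0],[-1,-0.3,0,0,0,0,0],[-1,-0.3,0,0,0,0,0],[-1,0,0,0,0,0,0]]'
```

```text
clock: 10.48
tool_pos: [0.5767, 0.02, 0.2584]
orientation: [180.0, -0.0, -87.1]
force: [0.1, -0.7, -6.5]
opening: 0.0616
gripper_force: 30.0
clock: 10.98
tool_pos: [0.5755, 0.0418, 0.2582]
orientation: [180.0, 0.0, -87.1]
force: [1.5, -2.6, -8.2]
opening: 0.0621
gripper_force: 30.0
```

```bash
H="python3 -m handwheel"
$H '[[-1,-0.32,0,0,0,0,0],[-1,0,0,0,0,0,0]]'
$H '[[-1,-0.32,0,0,0,0,0],[-1,0,0,0,0,0,0],[-1,0,0,0,0,0,0]]'
python3 - <<'E'
from plant import *
import cv2
s=snapshot("scene"); im=s["color"][180:280,290:430,::-1]
cv2.imwrite("pics/s4.png",cv2.resize(im,None,fx=5.5,fy=5.5,interpolation=cv2.INTER_CUBIC)); print(get_obs()["moment"])
E
```

```text
clock: 11.22
tool_pos: [0.5752, 0.0494, 0.2582]
orientation: [180.0, -0.0, -87.2]
force: [1.1, -2.5, -7.0]
opening: 0.0617
gripper_force: 30.0
clock: 11.6
tool_pos: [0.5747, 0.0577, 0.2581]
orientation: [180.0, 0.0, -87.1]
force: [-0.8, 2.3, -8.5]
opening: 0.0616
gripper_force: 30.0
[0.47553372 0.46695742 0.11356919]
```

View pics/s4.png

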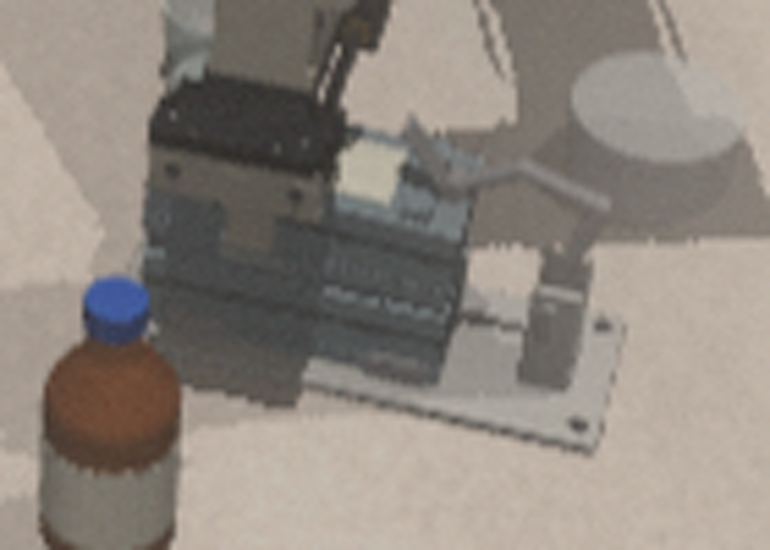

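The foot rides on the box's lid at about (440,185), the box lies over the lower one, and the bottle and dishes are clear. I'll lower gently and watch the force.

```bash
H="python3 -m handwheel"
$H '[[-1,0,0,0.16,0,0,0],[-1,0,0,0,0,0,0],[-1,0,0,0,0,0,0]]'
$H '[[-1,0,0,0.08,0,0,0],[-1,0,0,0,0,0,0]]'
$H '[[-1,0,0,0.06,0,0,0],[-1,0,0,0,0,0,0]]'
```

```text
clock: 12.02
tool_pos: [0.5752, 0.0577, 0.2545]
orientation: [-179.9, 0.0, -87.2]
force: [1.1, 5.4, -8.1]
opening: 0.0617
gripper_force: 30.0
clock: 12.28
tool_pos: [0.5753, 0.0577, 0.2527]
orientation: [-179.9, 0.0, -87.2]
force: [0.6, 5.7, -5.7]
opening: 0.062
gripper_force: 30.0
clock: 12.52
tool_pos: [0.5753, 0.0576, 0.2515]
orientation: [-179.9, 0.0, -87.1]
force: [-1.0, 4.9, -1.6]
opening: 0.0618
gripper_force: 30.0
```

Something is pushing the box towards the post (+y, about 5 N) while the downward load eases. That suggests the lugs bear off-centre by a millimetre or so. I'll ease the box 1 mm that way and watch.

```bash
H="python3 -m handwheel"
$H '[[-1,-0.05,0,0,0,0,0],[-1,0,0,0,0,0,0]]'
$H '[[-1,-0.05,0,0,0,0,0],[-1,0,0,0,0,0,0]]'; python3 -c "
from plant import *
print(get_obs()['moment'])"
```

```text
clock: 12.78
tool_pos: [0.5753, 0.058, 0.2515]
orientation: [-179.9, -0.0, -87.1]
force: [2.6, -3.2, -0.1]
opening: 0.0617
gripper_force: 30.0
clock: 13.02
tool_pos: [0.575, 0.0589, 0.2515]
orientation: [-180.0, -0.1, -87.2]
force: [2.0, -7.4, 2.6]
opening: 0.0615
gripper_force: 30.0
[-1.79203637 -0.84254965 -0.17463467]
```

The side force reversed and the height stayed at 0.2515 m, so the box stands on the lug tops and drags by friction. I'll go back along to the nominal position and search across, undoing part of the assumed 1.2 mm bias, with light pressure.

```bash
H="python3 -m handwheel"
$H '[[-1,0.05,0.03,0.03,0,0,0],[-1,0,0,0,0,0,0]]'
$H '[[-1,0,0.03,0,0,0,0],[-1,0,0,0,0,0,0]]'
$H '[[-1,0,0.03,0,0,0,0],[-1,0,0,0,0,0,0]]'
```

```text
clock: 13.28
tool_pos: [0.5746, 0.0584, 0.2508]
orientation: [-179.9, -0.0, -87.2]
force: [3.4, -5.1, 3.7]
opening: 0.0614
gripper_force: 30.0
clock: 13.52
tool_pos: [0.5743, 0.0585, 0.2509]
orientation: [-179.9, 0.0, -87.2]
force: [6.5, -3.7, 1.9]
opening: 0.0618
gripper_force: 30.0
clock: 13.78
tool_pos: [0.5737, 0.0585, 0.2509]
orientation: [-179.8, 0.0, -87.2]
force: [7.1, -3.7, 1.5]
opening: 0.0616
gripper_force: 30.0
```

```bash
python3 - <<'E'
from plant import *
import cv2,numpy as np,pickle
o=get_obs(); s=snapshot("wrist"); pickle.dump((o,s),open("w5.pkl","wb"))
_,p=pickle.load(open("w3.pkl","rb"))
f=lambda i: cv2.LUT(cv2.resize(i[140:300,185:385,::-1],None,fx=3,fy=3,interpolation=cv2.INTER_CUBIC),(255*(np.arange(256)/255)**.6).astype(np.uint8))
a,b=f(p["color"]),f(s["color"]); cv2.imwrite("pics/w5.png",cv2.resize(np.hstack([a,b]),(800,320)))
g=lambda i: i["color"][150:260,300].mean(1).astype(int)
print(g(p)); print(g(s)); print(o["moment"])
E
```

```text
[ 88  86  92  92  90  91  92  90  84  89  88  88  89  88  86  72  42  23
  25  13   9  15  27  41  38  37  35  38  50  59  77 101 122 131 139 145
 142 145 146 148 142 145 145 146 144 142 144 144 147 136 108  75  74  72
  72  74  69  73  66  73  69  72  74  73  73  73  72  72  73  71  68  63
  57  61  63  68  67  68  67  68  69  69  66  63  69  67  63  69  64  64
  67  67  66  69  65  65  64  67  62  65  65  62  66  68  69  65  72  71
  74  71]
[ 91  88  73  42  21  19  27  18  18  28  50  63  67  58  60  51  29  16
  24  19  19  23  25  32  48  43  38  31  35  51  54  67  81 107 124 136
 142 142 138 141 142 142 142 143 140 138 139 142 143 141 135 106  75  71
  73  73  70  76  75  73  68  71  75  71  69  71  76  70  70  73  70  71
  67  62  61  60  62  63  67  71  71  69  69  73  68  64  65  62  71  66
  60  69  69  67  66  64  68  65  65  65  61  63  66  66  66  66  70  71
  70  71]
[-0.82043094 -2.3423974  -0.5499684 ]
```

View pics/w5.png

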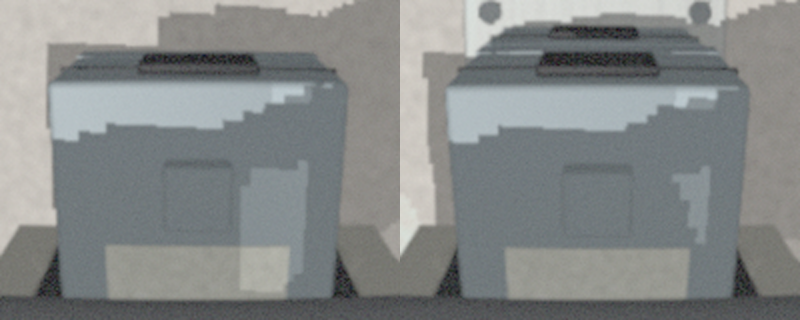

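In the pair of crops, taken before and after lowering, the box's lid has barely moved in the hand, so it has not tipped. The lower box's clasp shows behind at (594,32), almost in line with the held box's clasp at (598,62). That puts the sideways error under 1 mm, at x about 0.5745. I'll lift off to release friction and probe at grid points.

```bash
H="python3 -m handwheel"
$H '[[-1,0,0,-0.16,0,0,0],[-1,0,0,0,0,0,0],[-1,0,0,0,0,0,0]]'
```

```text
clock: 14.2
tool_pos: [0.5732, 0.0589, 0.2538]
orientation: [-179.9, 0.0, -87.2]
force: [5.1, -0.2, -3.8]
opening: 0.0616
gripper_force: 30.0
```

```bash
H="python3 -m handwheel"
$H '[[-1,0,0,-0.2,0,0,0],[-1,0,0,0,0,0,0],[-1,0,0,0,0,0,0]]'
$H '[[-1,0.03,-0.03,0,0,0,0],[-1,0,0,0,0,0,0],[-1,0,0,0,0,0,0]]'; python3 -c "
from plant import *
o=get_obs();print(o['moment'],o['tool_pos'],o['orientation'])"
```

```text
clock: 14.58
tool_pos: [0.5731, 0.0596, 0.2584]
orientation: [-179.9, 0.1, -87.1]
force: [6.3, 4.5, -7.7]
opening: 0.0618
gripper_force: 30.0
clock: 14.95
tool_pos: [0.5734, 0.0594, 0.2581]
orientation: [-180.0, 0.1, -87.1]
force: [2.9, 7.6, -7.4]
opening: 0.062
gripper_force: 30.0
[ 2.94906031 -1.27937598 -0.11360238] [0.57335677 0.05937898 0.25812298] [-1.79983841e+02  1.30459975e-01 -8.71395438e+01]
```

```bash
H="python3 -m handwheel"
$H '[[-1,0,0,0,0,0,0],[-1,0,0,0,0,0,0],[-1,0,0,0,0,0,0],[-1,0,0,0,0,0,0]]'
$H '[[-1,0.06,0,0,0,0,0],[-1,0,0,0,0,0,0],[-1,0,0,0,0,0,0]]'
$H '[[-1,0.06,0,0,0,0,0],[-1,0,0,0,0,0,0],[-1,0,0,0,0,0,0]]'; python3 -c "
from plant import *
o=get_obs();print(o['moment'],o['tool_pos'],o['orientation'],o['force'])"
```

```text
clock: 15.45
tool_pos: [0.5734, 0.0594, 0.2581]
orientation: [-180.0, 0.1, -87.1]
force: [2.9, 8.1, -7.3]
opening: 0.0619
gripper_force: 30.0
clock: 15.82
tool_pos: [0.5734, 0.0588, 0.2579]
orientation: [-180.0, 0.2, -87.1]
force: [1.4, 13.9, -8.0]
opening: 0.0619
gripper_force: 29.9
clock: 16.2
tool_pos: [0.5734, 0.0583, 0.2576]
orientation: [-179.9, 0.3, -87.1]
force: [0.8, 20.6, -9.9]
opening: 0.0619
gripper_force: 29.9
[ 7.65323281 -0.38589442  0.12623943] [0.57338069 0.05831666 0.25762868] [-179.94600726    0.30665716  -87.12442158] [ 0.78636519 20.63556453 -9.94659573]
```

```bash
H="python3 -m handwheel"
$H '[[-1,-0.12,0,0,0,0,0],[-1,0,0,0,0,0,0],[-1,0,0,0,0,0,0]]'
python3 - <<'E'
from plant import *
import cv2,numpy as np,pickle
o=get_obs(); s=snapshot("wrist"); pickle.dump((o,s),open("w6.pkl","wb")); print(o["moment"])
ims=[pickle.load(open(f"w{i}.pkl","rb"))[1]["color"] for i in (3,5,6)]
for im in ims:
    p=im[150:250,265:305].mean((1,2)); g=np.diff(p); print("lid edge",150.5+25+np.argmax(g[25:45]),(lambda k:[round(x,1) for x in g[28:38]])(0))
    r=im[190:215].mean((0,2)); gg=np.diff(r); print(" sides",np.argmin(gg[195:230])+195,np.argmax(gg[340:375])+340, "label",[round(x) for x in p[90:100]])
    a,b=ims[0][175:255,200:370],im[165:265,190:380]; m=cv2.matchTemplate(cv2.Canny(b,20,50),cv2.Canny(a,20,50),cv2.TM_CCOEFF_NORMED); print(cv2.minMaxLoc(m))
s=snapshot("scene"); im=s["color"][180:280,290:430,::-1]
cv2.imwrite("pics/s6.png",cv2.resize(im,None,fx=5.5,fy=5.5,interpolation=cv2.INTER_CUBIC))
E
```

```text
clock: 16.58
tool_pos: [0.5734, 0.0594, 0.2581]
orientation: [-180.0, 0.1, -87.1]
force: [3.1, 8.5, -7.4]
opening: 0.0619
gripper_force: 30.0
[ 3.06408304 -1.34977145 -0.10929145]
lid edge 180.5 [np.float64(8.4), np.float64(18.6), np.float64(26.2), np.float64(20.6), np.float64(12.9), np.float64(7.9), np.float64(2.5), np.float64(-0.2), np.float64(-0.1), np.float64(0.0)]
 sides 207 357 label [72, 72, 72, 72, 71, 72, 72, 72, 71, 71]
(-0.036629993468523026, 0.9553354382514954, (13, 19), (10, 10))
lid edge 182.5 [np.float64(12.4), np.float64(4.4), np.float64(5.5), np.float64(20.1), np.float64(25.2), np.float64(16.8), np.float64(9.9), np.float64(6.4), np.float64(1.5), np.float64(-0.5)]
 sides 198 358 label [72, 73, 72, 72, 72, 72, 72, 72, 72, 72]
(-0.030719339847564697, 0.2960747182369232, (18, 20), (10, 11))
lid edge 187.5 [np.float64(3.2), np.float64(-6.7), np.float64(-7.8), np.float64(6.3), np.float64(16.9), np.float64(8.9), np.float64(0.3), np.float64(0.6), np.float64(8.1), np.float64(20.3)]
 sides 201 361 label [73, 73, 72, 72, 72, 72, 72, 72, 72, 72]
(-0.03434176743030548, 0.18668232858181, (1, 20), (4, 17))
```

View pics/s6.png

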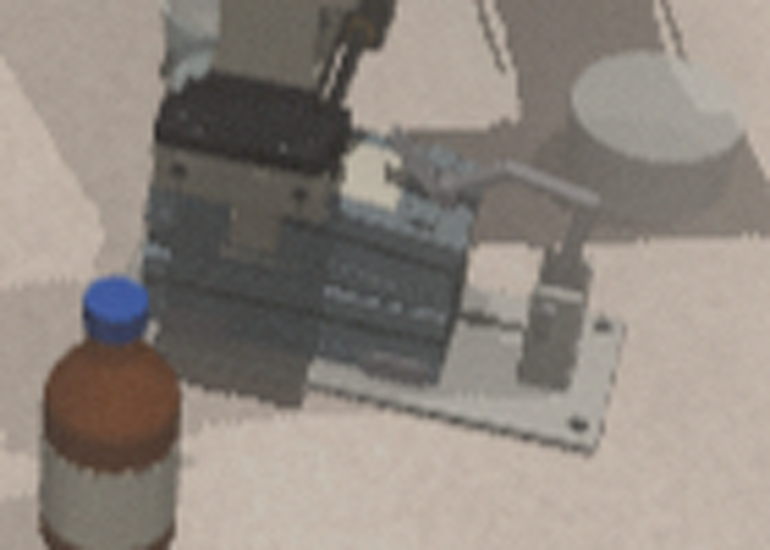

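The lid's rear edge in the wrist view has gone from row 180.5 (level) to 182.5 to 187.5. So the foot has turned the box nose-down in the pads by roughly 0.1 rad, and the pair pockets are already over the pair lugs (the scene crop agrees). The "stop" was the nose reaching home, so I'll lower the rear to level the box, recentre, and watch the same edge.

```bash
cat > look.py <<'E'
from plant import *
import numpy as np
o=get_obs(); im=snapshot("wrist")["color"]; g=np.diff(im[150:250,265:305].mean((1,2)))
print("lid edge rows",150+np.argsort(-g[22:50])[:3]+22.5,"M",o["moment"].round(2),"pos",(o["tool_pos"]*1e3).round(1))
E
H="python3 -m handwheel"
$H '[[-1,0,0,0.16,0,0,0],[-1,0.03,-0.04,0,0,0,0],[-1,0,0,0,0,0,0]]'; python3 look.py
$H '[[-1,0.02,0,0.16,0,0,0],[-1,0,0,0,0,0,0],[-1,0,0,0,0,0,0]]'; python3 look.py
```

```text
clock: 17.05
tool_pos: [0.574, 0.058, 0.2546]
orientation: [180.0, 0.1, -87.2]
force: [0.2, 7.5, -1.0]
opening: 0.0621
gripper_force: 30.0
lid edge rows [185.5 186.5 180.5] M [ 3.35  0.03 -0.  ] pos [574.   58.  254.6]
clock: 17.48
tool_pos: [0.5742, 0.0567, 0.2508]
orientation: [180.0, 0.0, -87.2]
force: [0.8, 5.1, -2.0]
opening: 0.0619
gripper_force: 30.0
lid edge rows [183.5 182.5 184.5] M [ 2.09 -0.25 -0.09] pos [574.2  56.7 250.8]
```

It is levelling as expected. I'll carry on down.

```bash
H="python3 -m handwheel"
$H '[[-1,-0.02,-0.01,0.08,0,0,0],[-1,0,0,0,0,0,0],[-1,0,0,0,0,0,0]]'; python3 look.py
$H '[[-1,-0.01,0,0.06,0,0,0],[-1,0,0,0,0,0,0],[-1,0,0,0,0,0,0]]'; python3 look.py
$H '[[-1,0,0,0.06,0,0,0],[-1,0,0,0,0,0,0],[-1,0,0,0,0,0,0]]'; python3 look.py
```

```text
clock: 17.9
tool_pos: [0.5744, 0.0565, 0.2492]
orientation: [179.9, -0.1, -87.2]
force: [-1.3, -3.6, 1.5]
opening: 0.0615
gripper_force: 30.0
lid edge rows [182.5 181.5 183.5] M [-0.82  0.11  0.01] pos [574.4  56.5 249.2]
clock: 18.32
tool_pos: [0.5745, 0.0567, 0.2477]
orientation: [180.0, -0.1, -87.2]
force: [-0.2, -4.9, 2.7]
opening: 0.0619
gripper_force: 30.0
lid edge rows [181.5 180.5 182.5] M [-1.53 -0.02 -0.03] pos [574.5  56.7 247.7]
clock: 18.75
tool_pos: [0.5746, 0.0567, 0.2465]
orientation: [180.0, -0.1, -87.1]
force: [-0.9, -5.0, 5.2]
opening: 0.0618
gripper_force: 30.0
lid edge rows [180.5 179.5 181.5] M [-1.48  0.36  0.03] pos [574.6  56.7 246.5]
```

The box is level at 0.2465 m (home is about 0.246). I'll press one small step further to confirm the bottom.

```bash
H="python3 -m handwheel"
$H '[[-1,0.01,0,0.05,0,0,0],[-1,0,0,0,0,0,0],[-1,0,0,0,0,0,0]]'; python3 look.py
$H '[[-1,0,0,0.05,0,0,0],[-1,0,0,0,0,0,0],[-1,0,0,0,0,0,0]]'; python3 look.py
```

```text
clock: 19.18
tool_pos: [0.5745, 0.0567, 0.2465]
orientation: [-180.0, -0.0, -87.1]
force: [-5.7, -3.0, 16.8]
opening: 0.0617
gripper_force: 30.0
lid edge rows [180.5 181.5 179.5] M [-0.86  2.28 -0.03] pos [574.5  56.7 246.5]
clock: 19.6
tool_pos: [0.5744, 0.0567, 0.2465]
orientation: [-180.0, -0.1, -87.1]
force: [-9.4, -3.4, 27.1]
opening: 0.0619
gripper_force: 30.0
lid edge rows [180.5 181.5 179.5] M [-0.74  4.08 -0.16] pos [574.4  56.7 246.5]
```

A hard stop at 0.2465 m, with force rising to 27 N and no further travel, means the box is home. I'll relieve the load, open and back away.

```bash
H="python3 -m handwheel"
$H '[[-1,0,0,-0.09,0,0,0],[-1,0,0,0,0,0,0],[1,0,0,0,0,0,0],[1,0,0,0,0,0,0],[1,0,0,0,0,0,0]]'
$H '[[1,0,0,0,0,0,0],[1,0,0,0,0,0,0],[1,0,0,-0.3,0,0,0],[1,0,0,-0.5,0,0,0],[1,0,0,-0.8,0,0,0]]'
$H '[[1,0.3,0,-1,0,0,0],[1,0.5,0,-1,0,0,0],[1,0.5,0,-1,0,0,0],[1,0,0,-1,0,0,0],[1,0,0,0,0,0,0]]'
$H '[[1,0,0,0,0,0,0],[1,0,0,0,0,0,0]]'
python3 - <<'E'
from plant import *
import cv2,numpy as np,pickle
o=get_obs(); s=snapshot("wrist"); pickle.dump((o,s),open("w7.pkl","wb"))
im=s["color"][100:270,180:380,::-1]
im=cv2.LUT(cv2.resize(im,None,fx=3.5,fy=3.5,interpolation=cv2.INTER_CUBIC),(255*(np.arange(256)/255)**.6).astype(np.uint8)); cv2.imwrite("pics/w7.png",im)
print(o["tool_pos"],o["orientation"])
t=snapshot("scene"); pickle.dump(t,open("s7.pkl","wb"))
E
```

```text
clock: 20.27
tool_pos: [0.5747, 0.0573, 0.2456]
orientation: [180.0, 0.0, -87.1]
force: [-1.1, 0.2, -0.1]
opening: 0.0853
gripper_force: 0.0
clock: 20.9
tool_pos: [0.5746, 0.057, 0.2868]
orientation: [180.0, -0.0, -87.2]
force: [0.1, 0.2, -0.4]
opening: 0.0876
gripper_force: 0.0
clock: 21.52
tool_pos: [0.5767, 0.0245, 0.3893]
orientation: [-179.7, 0.1, -87.2]
force: [-0.3, 1.5, 0.3]
opening: 0.0876
gripper_force: 0.0
clock: 21.78
tool_pos: [0.576, 0.0247, 0.3853]
orientation: [179.9, -0.0, -87.2]
force: [-0.1, -1.0, -0.4]
opening: 0.0878
gripper_force: 0.0
[0.57597884 0.02465294 0.38531803] [ 1.79934269e+02 -1.12982753e-02 -8.71502518e+01]
```

The view limit is reached, so the last check is numeric: the lid's width in the wrist picture, at lid height 98 mm (home) against 105 mm (on the lugs).

```bash
python3 - <<'E'
from h import *
import pickle
o,s=pickle.load(open("w7.pkl","rb")); im=cv2.GaussianBlur(cv2.cvtColor(s["color"],cv2.COLOR_RGB2GRAY),(3,3),0).astype(float)
for r in range(150,235,10):
    g=np.abs(np.diff(im[r-3:r+4].mean(0)));
    l=230+np.argsort(-g[230:262])[:2]; q=300+np.argsort(-g[300:345])[:2]
    print(r,l+.5,q+.5,[round(1e3*np.linalg.norm(wplane(o,s,l[0]+.5,r,z)-wplane(o,s,q[0]+.5,r,z)),1) for z in (.098,.105)])
g=np.diff(im[:,270:298].mean(1)); print("rows",[(i,round(g[i],1)) for i in np.argsort(-np.abs(g[60:230]))[:10]+60])
E
```

```text
150 [248.5 249.5] [300.5 328.5] [np.float64(42.7), np.float64(41.6)]
160 [246.5 247.5] [323.5 304.5] [np.float64(63.7), np.float64(62.0)]
170 [245.5 246.5] [317.5 316.5] [np.float64(59.9), np.float64(58.3)]
180 [247.5 248.5] [315.5 314.5] [np.float64(56.9), np.float64(55.4)]
190 [246.5 245.5] [318.5 319.5] [np.float64(60.7), np.float64(59.1)]
200 [246.5 247.5] [318.5 319.5] [np.float64(61.2), np.float64(59.6)]
210 [246.5 247.5] [324.5 323.5] [np.float64(66.9), np.float64(65.1)]
220 [247.5 246.5] [323.5 322.5] [np.float64(65.8), np.float64(64.0)]
230 [247.5 248.5] [323.5 324.5] [np.float64(66.4), np.float64(64.7)]
rows [(np.int64(172), np.float64(-17.4)), (np.int64(171), np.float64(-17.1)), (np.int64(145), np.float64(-15.0)), (np.int64(144), np.float64(-14.5)), (np.int64(185), np.float64(13.0)), (np.int64(186), np.float64(10.9)), (np.int64(228), np.float64(10.1)), (np.int64(173), np.float64(-10.1)), (np.int64(170), np.float64(-9.7)), (np.int64(227), np.float64(9.4))]
```

The lid measures 60.9 mm wide at z 98 mm, the same figure both boxes gave before (60.7), and the stop height was 53.5 mm over the bench. Both mean the box is home, so I'm handing in.

```bash
python3 -c "
from plant import *
print(close_job())"
```

```text
the job is handed in; nothing more can be done
None
```

I stacked the loose box on the lower box under the hold-down arm, let it go, and handed the job in at about 22 s. It came to a hard stop level at about 53.5 mm (home is 53), but the judge's verdict was not shown and I had no picture views left to look at the final state.

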